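# Count to the third gap and push the spice jar home

### The job

Starting at the end of the ash rack with the black peg, run a closed fingertip along the tops of the dividers to count the gaps, touching the first four dividers one after another (the fourth is the far side of the third gap). Then, with the fingers only pushing, slide the standing spice jar with the terracotta band along the drawer floor into that third gap until it is fully home against the back, upright. It is glass: push it gently, do not squeeze, lift or tip it, and leave the bowl, funnel and spoons where they are.

Things in the scene. Friction and masses are not known exactly. Their poses are not given: they have to be found in the camera images.
- rack: Fixed white ash rack of 7 dividers making 6 gaps, each 48 mm wide (58 mm apart), open at front (-x, towards the robot) and top. Origin: middle of the row, at drawer-floor level; x into the gaps, y along the row to the left, z up. Gap middles at y = +145, +87, +29, -29, -87, -145 mm, so the third gap from the black peg is y = +29 if the peg is on the +y side, else -29. Place and turn vary.
- rack_back (a point): Middle of the top edge of the rack's back wall: 26 mm above the drawer floor, at rack x = +10 mm, y = 0, on the face that stops the jar. With the jar fully home its axis is at rack x = -11 mm and its near side sticks out 10 mm in front of the dividers. The gaps have no floor of their own: the jar slides in level.
- drawer_in (a point): Centre of the floor of the fixed birch drawer (0.66 m along x, 0.92 m along y) on which everything stands; the floor is 6 mm above the work surface, the walls reach 70 mm above it.
- div1: Divider 1 of 7 of the rack, counted from the +y end: white ash, 10 mm thick, 32 mm long, 40 mm high, flat top, front end rounded (radius 5 mm). Origin on its underside on drawer-floor level; its axes are the rack's, and it reaches from x = -22 to +10 mm. Rigid.
- div2: Divider 2 of 7 of the rack, counted from the +y end: white ash, 10 mm thick, 32 mm long, 40 mm high, flat top, front end rounded (radius 5 mm). Origin on its underside on drawer-floor level; its axes are the rack's, and it reaches from x = -22 to +10 mm. Rigid.
- div3: Divider 3 of 7 of the rack, counted from the +y end: white ash, 10 mm thick, 32 mm long, 40 mm high, flat top, front end rounded (radius 5 mm). Origin on its underside on drawer-floor level; its axes are the rack's, and it reaches from x = -22 to +10 mm. Rigid.
- div4: Divider 4 of 7 of the rack, counted from the +y end: white ash, 10 mm thick, 32 mm long, 40 mm high, flat top, front end rounded (radius 5 mm). Origin on its underside on drawer-floor level; its axes are the rack's, and it reaches from x = -22 to +10 mm. Rigid.
- div5: Divider 5 of 7 of the rack, counted from the +y end: white ash, 10 mm thick, 32 mm long, 40 mm high, flat top, front end rounded (radius 5 mm). Origin on its underside on drawer-floor level; its axes are the rack's, and it reaches from x = -22 to +10 mm. Rigid.
- div6: Divider 6 of 7 of the rack, counted from the +y end: white ash, 10 mm thick, 32 mm long, 40 mm high, flat top, front end rounded (radius 5 mm). Origin on its underside on drawer-floor level; its axes are the rack's, and it reaches from x = -22 to +10 mm. Rigid.
- div7: Divider 7 of 7 of the rack, counted from the +y end: white ash, 10 mm thick, 32 mm long, 40 mm high, flat top, front end rounded (radius 5 mm). Origin on its underside on drawer-floor level; its axes are the rack's, and it reaches from x = -22 to +10 mm. Rigid.
- peg_black: Matte black round peg, 22 mm across and 30 mm high, fixed just outside one end of the row (rack y = +192 or -192 mm). Counting starts at this end. Origin at its underside.
- peg_ash: The same peg in pale ash, at the other end of the row. Origin at its underside.
- jar: The spice jar to push: closed clear glass cylinder 42 mm across, stainless screw lid, terracotta band, 70 mm high in all, about 0.13 kg. Upright and loose on the drawer floor, 90 to 115 mm in front of the rack origin, within 110 mm either side of its middle. Origin: centre of its underside, z up. Slides easily (1 to 2 N); pushed low down it does not tip.
- bowl: Small grey ceramic pinch bowl, 72 mm across, 34 mm high, loose, in front of the rack, off one end; leave it. Origin at the centre of its underside.
- funnel: Grey-green hard silicone funnel standing mouth down, 68 mm across, 58 mm high, loose, in front of the rack, off the other end; leave it. Origin at the centre of its underside.
- spoons: Matte black aluminium measuring spoon set lying flat behind the rack, about 110 mm long, 14 mm high, loose; leave it. Origin at its middle, on the floor; x from the handles' joined end to the bowls.
Not all that is in view belongs to the job. Of the things that look like the jar, the largest one is meant.

How it is judged:
By the outcome, as a careful person would: the job done as asked, in the order asked, and still so for the second after the job is handed in, with the robot touching nothing.
It also fails if it takes over 61 s, if anything falls off the work surface, if the arm or the gripper's body presses on something with over 40 N, if the wrist force passes 120 N, or if a joint passes its speed limit or range.

### The arm

A 7-joint arm with a two-finger parallel gripper is mounted at the origin on the work surface. World frame = base frame: x ahead of the robot, y to its left, z up, the work surface at z = 0. Lengths are in m, angles in rad, forces in N, time in s.
With the tool pointing down it reaches from about 0.35 to 0.9 m from the base axis. Payload 19.9 kg.
Tool frame: the origin (TCP) lies at the very end of the fingers, on their centre line; the grasp point (between the pads) lies 19 mm behind it; z points along the fingers, y is the direction in which the jaws open and shut (so a half turn about z gives the same grasp; the last joint's range is limited). The gripper opens to 94 mm and grips with 3 to 60 N. Pads are 16 mm wide; open, the fingers measure 119 mm over their backs; the gripper's body (75 mm by 177 mm) begins 78 mm behind the grasp point.
Start: joints at [1.121, 0.417, -0.01, 1.614, 0.005, 1.111, -0.053], TCP at [0.248, -0.574, 0.205] pointing down, gripper open.
Joint ranges: [-2.81, 2.81], [-0.39, 2.02], [-1.27, 1.25], [0.06, 2.57], [-1.19, 4.33], [0.19, 2], [-2.82, 2.82]. Speed limits (rad/s): [1.89, 1.89, 2.39, 2.39, 3.01, 3.01, 3.01].

### API

Orientations are given as a 3x3 rotation matrix whose columns are the frame's x, y, z axes.
In Python, from station import * gives the robot as it stands. Calls block until the motion is done:
- move_ptp(position, orientation): joint-space move of the TCP to a pose.
- line_to(position, rotation=None, v=0.15, f_stop=None): straight line of the TCP; rotation=None keeps the orientation; v is the mean speed in m/s. With f_stop (N) it stops when the force on the tool has changed by that much, and returns True; else False.
- set_joints(angles): joint-space move.
- gripper_to(opening): finger opening in m; the grip force is fixed at half the most; returns when the fingers have stopped.
- sleep(seconds).
- inverse_kinematics(position, orientation): joint angles nearest the present ones, or None.
- get_state(): the state.
- grab_frame(name): name is "scene" or "top" or "wrist"; returns a dict with "color" (384x512x3 uint8, blue, green, red), "fx", "fy", "cx", "cy" (pixels), "world_to_cam" (4x4, takes a point from world to camera coordinates). Camera axes: x right, y up, looking along -z (the intrinsics and any distortion apply to the point x, -y, -z); pixel columns grow to the right and rows downward; lengths in m; the calibration is good to about 2 mm. A picture is of the moment at which its call begins. There is no depth.
A pose or a line that the arm cannot do raises MotionError and nothing moves.
- job_done(): hands the job in, once; it reports no verdict.
The state is a dict: "clock": time; "joint_positions": joint angles; "qvel": joint speeds; "joint_efforts": joint torques, N m; "tcp_pos": TCP position; "orientation": TCP orientation; "force": force on the tool from outside, world axes, zero at the start; "wrist_torque": the same for the moment, N m; "grip_width": finger opening in m.
Only numpy, scipy, OpenCV 4.12 (cv2) and the standard library are available. Lean on these libraries where they do the work, as an engineer would, in place of code of your own. Each camera call takes 0.05 s, during which the arm holds its last target.

## Working session

There is one attempt and no reset: what is moved stays moved. The work goes in short steps, each a Python script; the robot and the scene stay as the last script left them, time stands still between calls to the robot, and variables do not carry over. Pictures are saved under pics/ and viewed, and the job is handed in when it is done.

```bash
ls; mkdir -p pics; python3 - <<'E'
from station import *
import cv2
for n in ["scene","top","wrist"]:
    f=grab_frame(n); cv2.imwrite(f"pics/{n}0.png",f["color"]); print(n,f["fx"],f["fy"],f["cx"],f["cy"],f["world_to_cam"],[k for k in f])
s=get_state(); print(s)
E
```

```text
pics
scene 464.46551118344775 464.46551118344775 257.93603881277716 187.13796453518182 [[ 0.75032876  0.66101116  0.00842659 -0.33010965]
 [-0.38155076  0.4226271   0.82207381  0.13890645]
 [ 0.53983866 -0.62004079  0.56931857 -1.38155181]
 [ 0.          0.          0.          1.        ]] ['color', 'fx', 'fy', 'cx', 'cy', 'world_to_cam']
top 360.6284938044683 360.6284938044683 257.69381967244783 193.47499149168723 [[ 0.01950156 -0.99963896 -0.01848356 -0.01626859]
 [ 0.99790099  0.01831917  0.06211293 -0.48886852]
 [-0.0617519  -0.01965606  0.99789796 -0.98418631]
 [ 0.          0.          0.          1.        ]] ['color', 'fx', 'fy', 'cx', 'cy', 'world_to_cam']
wrist 306.33485914197945 306.33485914197945 255.39842331230804 184.17685896115196 [[ 0.39649441 -0.91803631 -0.0012344  -0.62416279]
 [ 0.88243272  0.38148758 -0.27528118  0.02790579]
 [ 0.25318902  0.10805817  0.96136296 -0.39233481]
 [ 0.          0.          0.          1.        ]] ['color', 'fx', 'fy', 'cx', 'cy', 'world_to_cam']
{'clock': 0.15, 'joint_positions': array([ 1.12149362,  0.41782307, -0.01030619,  1.61403417,  0.00465554,
        1.11068644, -0.05299967]), 'qvel': array([ 0.00095112, -0.00234572, -0.00048765, -0.00191087,  0.00121003,
       -0.00073862, -0.00013358]), 'joint_efforts': array([ 7.36313414e-04, -8.51536417e+01,  6.39176723e-01, -4.26142681e+01,
       -4.88342880e-02,  1.71423121e-02,  1.77932361e-04]), 'tcp_pos': array([ 0.24776243, -0.57347953,  0.20497829]), 'orientation': array([[ 9.17997978e-01,  3.96584861e-01, -4.01049267e-04],
       [ 3.96585063e-01, -9.17997598e-01,  8.35834203e-04],
       [-3.66830717e-05, -9.26344257e-04, -9.99999570e-01]]), 'force': array([ 0.16107827, -0.25917396,  1.0864467 ]), 'wrist_torque': array([-0.02642886, -0.02690962,  0.02436462]), 'grip_width': 0.0937892538661723}
```

View pics/top0.png

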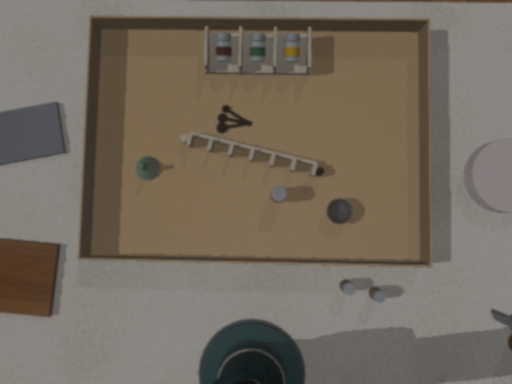

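View pics/scene0.png

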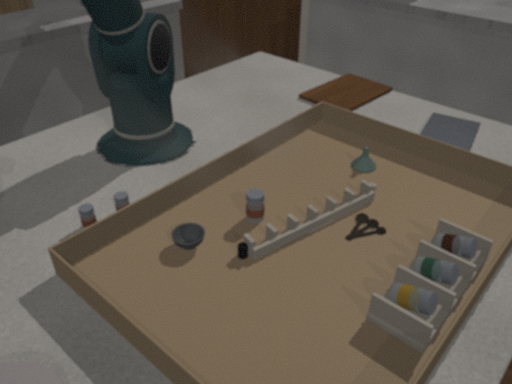

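View pics/wrist0.png

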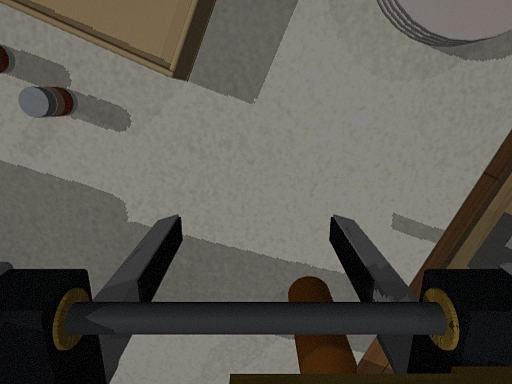

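```bash
python3 - <<'E'
import cv2
i=cv2.imread("pics/top0.png"); c=i[115:235,170:370]; cv2.imwrite("pics/topc.png",cv2.resize(c,None,fx=4,fy=4,interpolation=cv2.INTER_CUBIC))
i=cv2.imread("pics/scene0.png"); c=i[130:270,220:400]; cv2.imwrite("pics/scc.png",cv2.resize(c,None,fx=4.2,fy=4.2,interpolation=cv2.INTER_CUBIC))
E
```

```text
(no output)
```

View pics/topc.png

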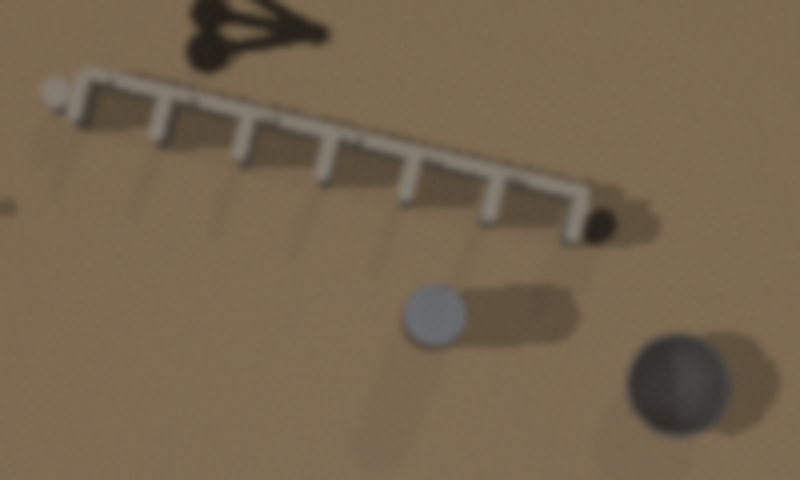

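View pics/scc.png

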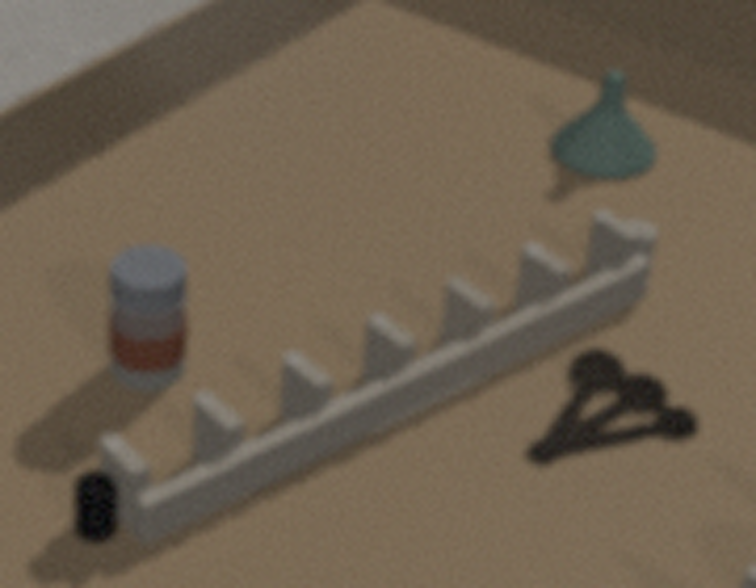

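```bash
cat > h.py <<'E'
import numpy as np, cv2
from scipy.optimize import least_squares
def proj(f,P):
    P=np.atleast_2d(P); W=f["world_to_cam"]; c=P@W[:3,:3].T+W[:3,3]
    return np.c_[f["fx"]*c[:,0]/-c[:,2]+f["cx"], f["fy"]*-c[:,1]/-c[:,2]+f["cy"]]
def ray(f,uv,z):
    W=f["world_to_cam"]; R=W[:3,:3]; o=-R.T@W[:3,3]
    d=R.T@np.array([(uv[0]-f["cx"])/f["fx"],-(uv[1]-f["cy"])/f["fy"],-1]); return o+d*(z-o[2])/d[2]
def rackw(p,P):
    P=np.atleast_2d(np.array(P,float)); c,s=np.cos(p[2]),np.sin(p[2])
    return np.c_[p[0]+c*P[:,0]-s*P[:,1], p[1]+s*P[:,0]+c*P[:,1], P[:,2]+0.006]
DY=np.array([174,116,58,0,-58,-116,-174])/1e3
E
python3 - <<'E'
from station import *
from h import *
F={n:grab_frame(n) for n in ("top","scene")}
cv=lambda a,s,o:(np.array(a,float)+.5)/s-.5+np.array(o)
t=cv([(78,122),(159,141),(241,162),(325,182),(408,202),(490,220),(573,238)],4,(170,115))
s=cv([(602,214),(531,246),(454,282),(374,318),(290,355),(201,395),(109,438)],4.2,(220,130))
M=np.c_[np.full(7,-.022),DY,np.full(7,.04)]
def fit(which):
    def r(p):
        w=rackw(p,M);o=[]
        if 't' in which:o.append(proj(F["top"],w)-t)
        if 's' in which:o.append(proj(F["scene"],w)-s)
        return np.concatenate(o).ravel()
    q=least_squares(r,[.6,0,0.2]); return q.x,np.abs(q.fun).max()
for w in ('t','s','ts'): print(w,*fit(w))
p=fit('ts')[0]
# checks
pb=rackw(p,[[0,-.192,.03],[.01,0,.026],[.01,-.174,.04]])
jt=ray(F["top"],cv((435,316),4,(170,115)),.076); js=ray(F["scene"],cv((148,265),4.2,(220,130)),.076)
js2=ray(F["scene"],cv((148,366),4.2,(220,130)),.006)
print("jar",jt,js,js2)
c,sn=np.cos(p[2]),np.sin(p[2])
for j in (jt,js,js2):
    d=j[:2]-p[:2]; print("jar in rack",c*d[0]+sn*d[1],-sn*d[0]+c*d[1])
for n,o,k in(("top",(170,115),4),("scene",(220,130),4.2)):
    print(n,(proj(F[n],pb)-np.array(o)+.5)*k-.5)
    im=F[n]["color"]; im=cv2.resize(im[o[1]:o[1]+140,o[0]:o[0]+190],None,fx=4.2,fy=4.2,interpolation=cv2.INTER_CUBIC)
    def L(P):
        q=(proj(F[n],rackw(p,P))-np.array(o)+.5)*4.2-.5
        cv2.polylines(im,[q.round().astype(int)],True,(0,255,0),1)
    for y in DY: L([[-.022,y,.04],[-.017,y-.005,.04],[.01,y-.005,.04],[.01,y+.005,.04],[-.017,y+.005,.04]])
    L([[.01,-.179,.026],[.01,.179,.026]])
    a=np.linspace(0,2*np.pi,40)
    for R,y,z in((.011,-.192,.03),(.011,.192,.03)): L(np.c_[R*np.cos(a),y+R*np.sin(a),0*a+z])
    jm=(jt+js)/2
    for z in (.076,.006):
        q=(proj(F[n],np.c_[jm[0]+.021*np.cos(a),jm[1]+.021*np.sin(a),0*a+z])-np.array(o)+.5)*4.2-.5
        cv2.polylines(im,[q.round().astype(int)],True,(255,0,255),1)
    cv2.imwrite(f"pics/ov_{n}.png",im)
print(get_state()["clock"])
E
```

```text
t [ 0.59935142  0.008388   -0.21653469] 0.7376679860951185
s [ 0.60374289  0.00665274 -0.22624682] 0.4087728919658389
ts [ 0.60145119  0.00815959 -0.22103674] 1.0730848616593676
jar [ 0.48591315 -0.06196204  0.076     ] [ 0.4877243  -0.06556751  0.076     ] [ 0.48641455 -0.06360736  0.006     ]
jar in rack -0.0973535192865116 -0.09374632632521475
jar in rack -0.09479596231512624 -0.09686699877935961
jar in rack -0.09650359341899004 -0.09524168526110556
top [[607.22608992 214.8388274 ]
 [336.38676249 135.97573728]
 [586.8307272  192.25601113]]
scene [[102.20802447 489.83458721]
 [410.56220639 364.73303996]
 [144.38246701 471.17306319]]
0.25
```

View pics/ov_top.png

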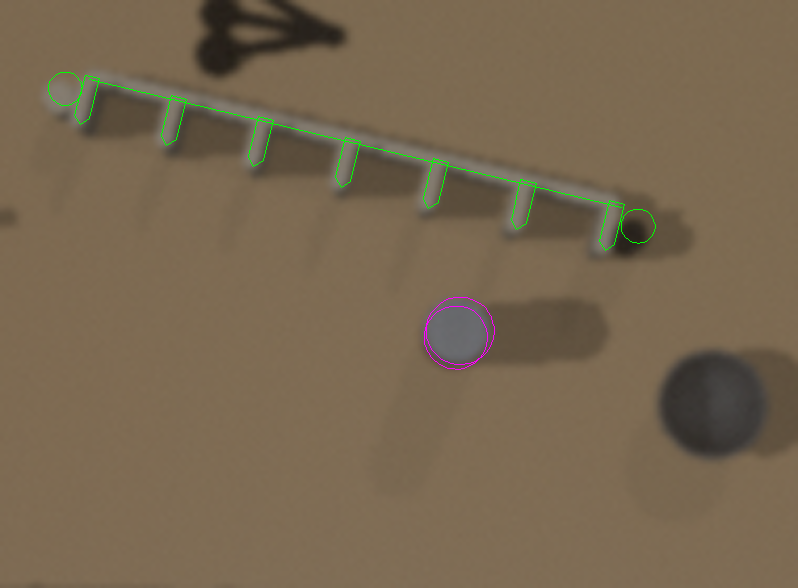

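View pics/ov_scene.png

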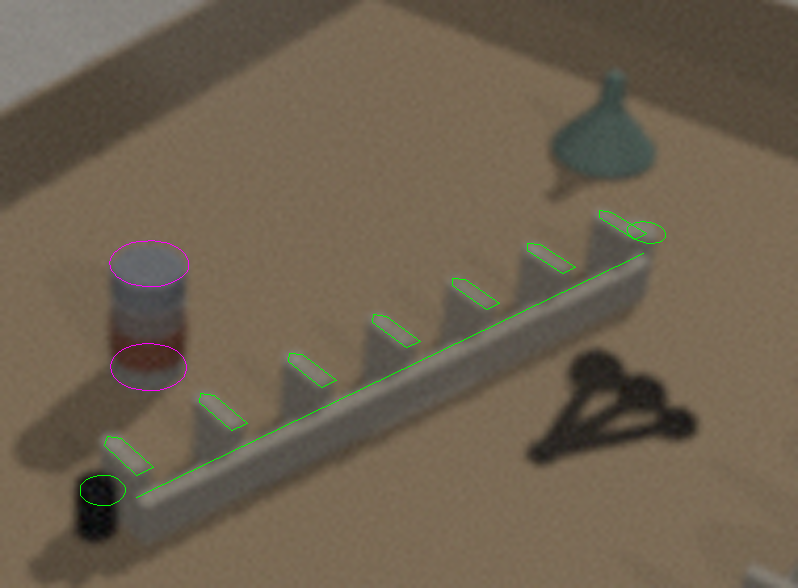

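```bash
cat >> h.py <<'E'
def Rt(yaw,tilt=0.):
    # tool x along yaw, z down; tilt>0: fingertips lead forward (+x tool)
    x=np.array([np.cos(yaw),np.sin(yaw),0]); z=np.array([0,0,-1.])
    x2=np.cos(tilt)*x-np.sin(tilt)*z*(-1)*(-1) if False else np.cos(tilt)*x+np.sin(tilt)*np.array([0,0,1.])
    z2=np.cos(tilt)*z+np.sin(tilt)*x
    return np.c_[x2,np.cross(z2,x2),z2]
P0=np.array([0.60145,0.00816,-0.2210])
E
python3 - <<'E'
from station import *
from h import *
yaw=P0[2]
h=rackw(P0,[[-.055,-.09,.24]])[0]
for z in (.24,.05,.02): print(z,inverse_kinematics(np.r_[h[:2],z],Rt(yaw)))
gripper_to(0.0)
move_ptp(h,Rt(yaw))
f=grab_frame("wrist"); cv2.imwrite("pics/w1.png",f["color"]); np.save("w1.npy",f,allow_pickle=True)
s=get_state(); print(s["clock"],s["tcp_pos"],s["grip_width"],s["force"],s["joint_positions"])
E
```

```text
0.24 [ 0.35291958  0.23476499 -0.33121756  1.79478239  0.0839072   1.12574834
 -1.79782577]
0.05 [ 0.23460748  0.4696444  -0.20245612  1.95929172  0.13756198  0.72564284
 -1.8414211 ]
0.02 [ 0.20986566  0.51786258 -0.17282962  1.97114093  0.13863419  0.66369309
 -1.84193545]
3.8 [ 0.52801791 -0.06843115  0.24592336] 5.488933031971545e-05 [ 0.41022187 -0.22171857  0.34291199] [ 0.35656989  0.22976816 -0.33324052  1.78706911  0.08227375  1.13840007
 -1.79590998]
```

View pics/w1.png

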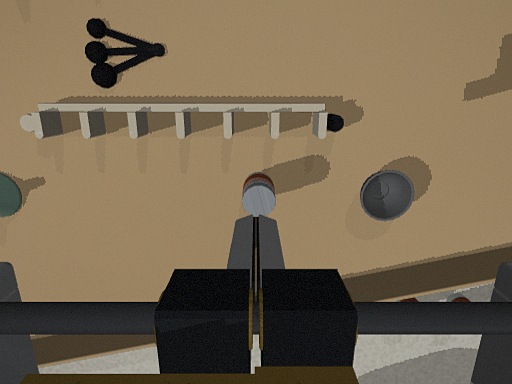

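```bash
python3 - <<'E'
import cv2
i=cv2.imread("pics/w1.png"); 
cv2.imwrite("pics/w1a.png",cv2.resize(i[95:150,15:185],None,fx=4.6,fy=4.6,interpolation=cv2.INTER_CUBIC))
cv2.imwrite("pics/w1b.png",cv2.resize(i[95:225,185:355],None,fx=4.6,fy=4.6,interpolation=cv2.INTER_CUBIC))
E
```

```text
(no output)
```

View pics/w1a.png

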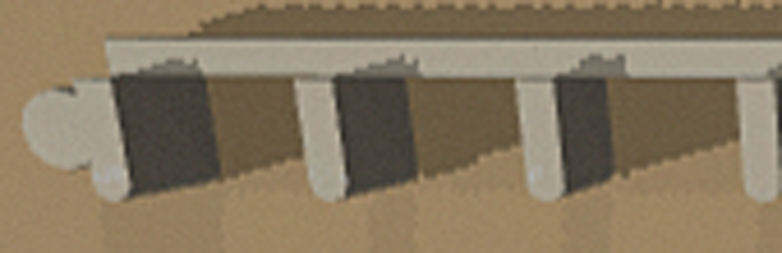

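View pics/w1b.png

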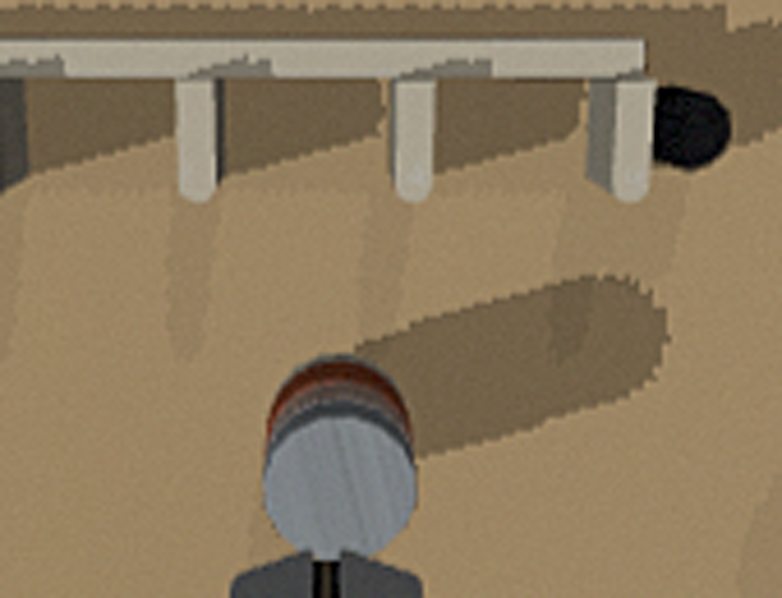

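```bash
python3 - <<'E'
from h import *
f=np.load("w1.npy",allow_pickle=True).item()
cv=lambda a,s,o:(np.array(a,float)+.5)/s-.5+np.array(o)
t=np.r_[cv([(116,201),(332,201),(549,201),(764,202)],4.6,(15,95)),cv([(198,202),(415,202),(631,202)],4.6,(185,95))]
M=np.c_[np.full(7,-.022),DY,np.full(7,.04)]
q=least_squares(lambda p:(proj(f,rackw(p,M))-t).ravel(),P0); p=q.x; print(p,np.abs(q.fun).max())
q4=least_squares(lambda p:np.r_[(proj(f,rackw(p[:3],M+[0,0,p[3]]))-t).ravel()],np.r_[P0,0]); print("with height",q4.x)
j=ray(f,cv((340,491),4.6,(185,95)),.076); c,s=np.cos(p[2]),np.sin(p[2]); d=j[:2]-p[:2]
print("jar",j,"rack",c*d[0]+s*d[1],-s*d[0]+c*d[1])
e=ray(f,cv((416,491),4.6,(185,95)),.076); print("r",np.linalg.norm(e-j))
E
```

```text
[ 0.60012473  0.01037772 -0.22301524] 0.1482319117768327
with height [ 6.00124395e-01  1.03793699e-02 -2.23016360e-01 -6.49462281e-06]
jar [ 0.48764797 -0.06246926  0.076     ] rack -0.09357961835518244 -0.09591955210094219
r 0.01990502496978268
```

```bash
sed -i 's/^P0=.*/P0=np.array([0.60012,0.01038,-0.22302])/' h.py; python3 - <<'E'
from station import *
from h import *
yaw=P0[2]; g=lambda x,y,z: rackw(P0,[[x,y,z-.006]])[0]
X=-.007
move_ptp(g(X,-.174,.075),Rt(yaw))
for i,y in zip((7,6,5,4),(-.174,-.116,-.058,0.)):
    if i!=7: line_to(g(X,y,.053),v=.12)
    else: line_to(g(X,y,.053),v=.1)
    hit=line_to(g(X,y,.042),v=.03,f_stop=2.5)
    s=get_state(); print(i,hit,s["tcp_pos"].round(4),s["force"].round(2),s["clock"])
    if i==6:
        f=grab_frame("wrist"); cv2.imwrite("pics/w2.png",f["color"])
    line_to(g(X,y,.053),v=.1)
f=grab_frame("wrist"); cv2.imwrite("pics/w3.png",f["color"])
line_to(g(X,0,.13),v=.15)
print(get_state()["clock"])
E
```

```text
7 True [ 0.5555 -0.1579  0.0463] [-3.15  1.5  11.04] 5.2917
6 True [ 0.5678 -0.1022  0.0463] [-0.38 -0.52  5.51] 6.4833
5 True [ 0.5807 -0.0456  0.0463] [0.04 0.39 5.12] 7.725
4 True [0.5935 0.011  0.0463] [-0.09 -1.59  4.87] 8.9167
9.8833
```

View pics/w2.png

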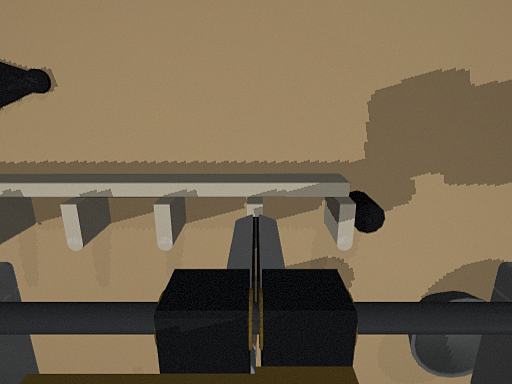

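```bash
python3 - <<'E'
from station import *
from h import *
J=np.array([-.0936,-.0959]);T=np.array([-.064,-.029]); d=(T-J)/np.linalg.norm(T-J)
yaw=P0[2]+np.arctan2(d[1],d[0]); R=Rt(yaw,np.radians(8)); print(np.degrees(yaw))
g=lambda xy,z: rackw(P0,[[xy[0],xy[1],z-.006]])[0]
off=.008+np.sqrt(.021**2-.012**2)
a=J-d*.065; b=T-d*off
print(g(a,.02),inverse_kinematics(g(a,.02),R),inverse_kinematics(g(b,.02),R))
gripper_to(.024); print(get_state()["grip_width"])
move_ptp(g(a,.13),R)
line_to(g(a,.02),v=.15)
f=grab_frame("wrist"); cv2.imwrite("pics/w4.png",f["color"])
s=get_state(); print(s["tcp_pos"],s["force"],s["clock"])
m=J-d*(off+.004)
line_to(g(m,.02),v=.06)
r=line_to(g(b,.02),v=.04,f_stop=8)
s=get_state(); print(r,s["tcp_pos"],g(b,.02),s["force"],s["clock"])
f=grab_frame("wrist"); cv2.imwrite("pics/w5.png",f["color"]);np.save("w5.npy",f,allow_pickle=True)
f=grab_frame("scene"); cv2.imwrite("pics/s5.png",f["color"])
E
```

```text
53.35483288749422
[ 0.4488316  -0.11459545  0.02      ] [ 0.74015818  0.46250867 -0.53996342  2.16378153  0.20333137  0.52928595
 -0.55899873] [ 0.51328926  0.52540541 -0.54437169  2.05886689  0.28054244  0.55955225
 -0.83181116]
0.024068884829098487
[ 0.44937194 -0.11470413  0.02075829] [ 0.12238148 -0.21784238  0.34683061] 12.8583
False [ 0.51614681 -0.02410587  0.01999028] [ 0.51623001 -0.02399271  0.02      ] [-0.44596105 -0.41763836 -0.33151282] 15.6833
```

View pics/w5.png

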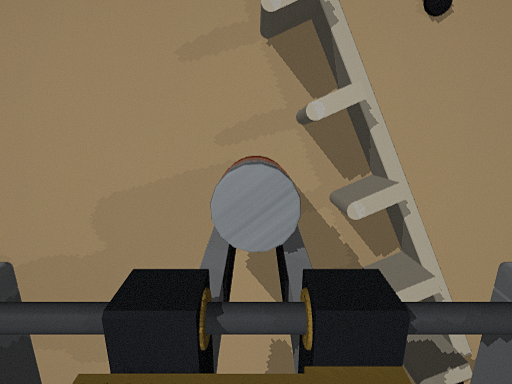

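View pics/s5.png

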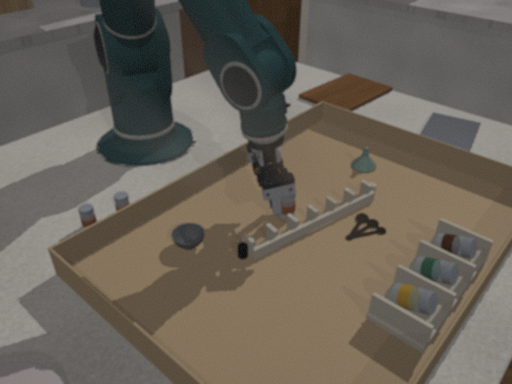

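```bash
python3 - <<'E'
from h import *
f=np.load("w5.npy",allow_pickle=True).item()
p=P0
for z,uv in ((.076,(255.5,207.5)),):
    j=ray(f,uv,z); c,s=np.cos(p[2]),np.sin(p[2]); d=j[:2]-p[:2]
    print("jar",j,"rack",c*d[0]+s*d[1],-s*d[0]+c*d[1])
# check divider tips of the rack in this view
M=np.c_[np.full(7,-.022),DY,np.full(7,.04)]; print(proj(f,rackw(p,M)).round(1))
E
```

```text
jar [ 0.53215713 -0.00307883  0.076     ] rack -0.06330293315878732 -0.02815725419128677
[[ 157.  -248. ]
 [ 211.8 -114.7]
 [ 261.3    5.8]
 [ 306.2  115.1]
 [ 347.2  214.7]
 [ 384.7  306. ]
 [ 419.1  389.8]]
```

```bash
python3 - <<'E'
from station import *
from h import *
J=np.array([-.0936,-.0959]);T=np.array([-.064,-.029]); d=(T-J)/np.linalg.norm(T-J)
R=Rt(P0[2],np.radians(8))
g=lambda x,y,z: rackw(P0,[[x,y,z-.006]])[0]
off=.008+np.sqrt(.021**2-.012**2); Y=-.029
b=T-d*off; c=b-d*.04
print(inverse_kinematics(g(-.123,Y,.02),R))
line_to(g(*c,.02),v=.1)
line_to(g(*c,.12),v=.2)
move_ptp(g(-.123,Y,.12),R)
line_to(g(-.123,Y,.02),v=.15)
s=get_state(); print(s["tcp_pos"],s["clock"])
line_to(g(-.0633-off-.006,Y,.02),v=.06)
r=line_to(g(-.050,Y,.02),v=.03,f_stop=6)
s=get_state(); print(r,s["tcp_pos"],g(-.050,Y,.02),s["force"],s["clock"])
f=grab_frame("wrist"); cv2.imwrite("pics/w6.png",f["color"]);np.save("w6.npy",f,allow_pickle=True)
E
```

```text
[-0.15532255  0.38410538  0.04342991  2.22317661  0.07650618  0.40396077
 -1.97833046]
[0.4741276  0.00934083 0.02055766] 19.175
False [ 0.54489456 -0.00680503  0.02004522] [ 0.5449442  -0.00684299  0.02      ] [-1.33977494  0.12188706 -0.96929844] 21.4333
```

View pics/w6.png

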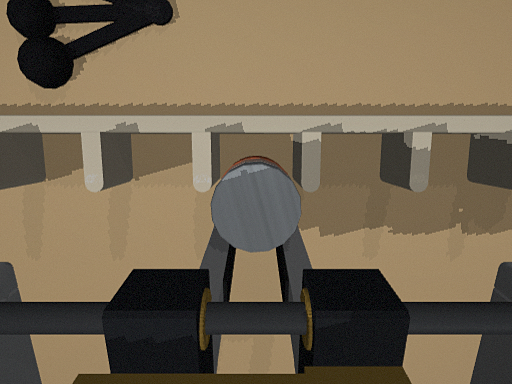

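```bash
python3 - <<'E'
from station import *
from h import *
g=lambda x,y,z: rackw(P0,[[x,y,z-.006]])[0]; Y=-.029
r=line_to(g(-.032,Y,.02),v=.018,f_stop=4)
s=get_state(); d=s["tcp_pos"][:2]-P0[:2]; c,sn=np.cos(P0[2]),np.sin(P0[2])
print(r,"rack x",c*d[0]+sn*d[1],s["force"],s["clock"])
f=grab_frame("wrist"); cv2.imwrite("pics/w7.png",f["color"]);np.save("w7.npy",f,allow_pickle=True)
E
```

```text
True rack x -0.03597978135056098 [-0.94763873  0.43609677  0.48446957] 22.25
```

View pics/w7.png

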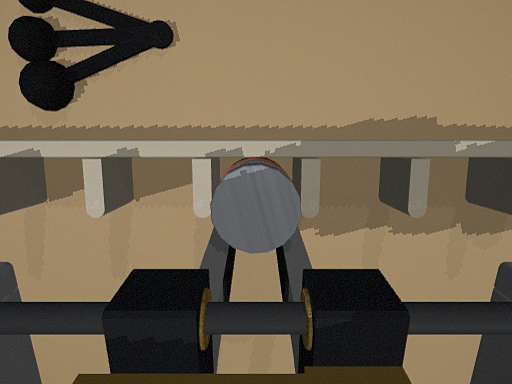

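```bash
python3 - <<'E'
from station import *
from h import *
g=lambda x,y,z: rackw(P0,[[x,y,z-.006]])[0]; Y=-.029
rx=lambda s:(np.cos(P0[2])*(s["tcp_pos"][0]-P0[0])+np.sin(P0[2])*(s["tcp_pos"][1]-P0[1]))
sleep(.2); s=get_state(); print(rx(s),s["force"])
r=line_to(g(-.031,Y,.02),v=.015,f_stop=5)
s=get_state(); print(r,"rack x",rx(s),s["force"],s["clock"])
line_to(g(-.10,Y,.02),v=.08)
line_to(g(-.10,Y,.20),v=.2)
sleep(.2)
for n in("wrist","top","scene"):
    f=grab_frame(n); cv2.imwrite(f"pics/{n}8.png",f["color"]);np.save(f"{n}8.npy",f,allow_pickle=True)
i=cv2.imread("pics/scene8.png"); c=i[130:270,220:400]; cv2.imwrite("pics/scc8.png",cv2.resize(c,None,fx=4.2,fy=4.2,interpolation=cv2.INTER_CUBIC))
print(get_state()["clock"])
E
```

```text
-0.03629896656889491 [-0.88155378 -0.09788458 -0.83858083]
True rack x -0.035986395764872496 [-1.7415256   0.61230157  2.22234599] 22.7333
25.0833
```

View pics/wrist8.png

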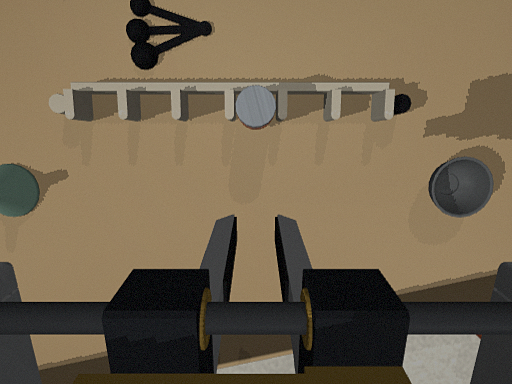

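View pics/scc8.png

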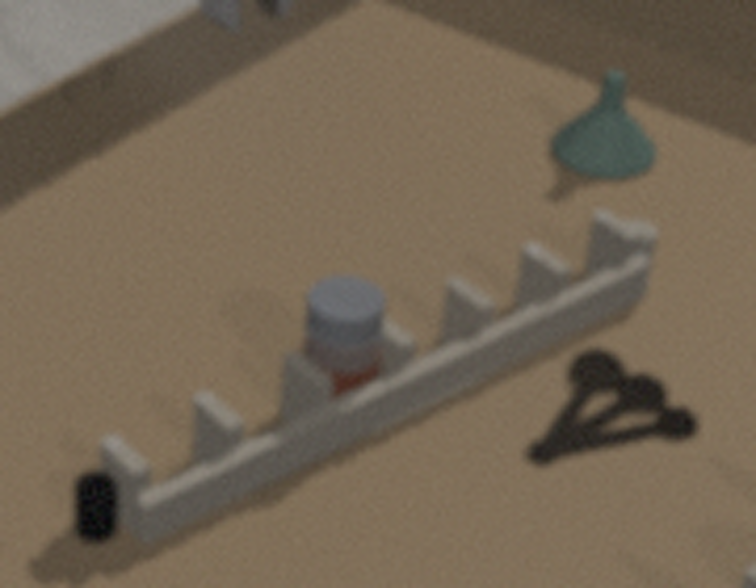

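```bash
python3 - <<'E'
from h import *
i=cv2.imread("pics/wrist8.png"); cv2.imwrite("pics/w8c.png",cv2.resize(i[70:140,205:305],None,fx=8,fy=8,interpolation=cv2.INTER_CUBIC))
f=np.load("wrist8.npy",allow_pickle=True).item();p=P0
for uv in ((255.5,106),(255.5,127),(255.5,86)):
    d=(ray(f,uv,.076)-np.r_[p[:2],0])[:2];c,s=np.cos(p[2]),np.sin(p[2]);print(c*d[0]+s*d[1],-s*d[0]+c*d[1])
a=np.linspace(0,2*np.pi,60)
im=cv2.imread("pics/w8c.png")
def L(P,col):
    q=(proj(f,rackw(p,P))-np.array((205,70))+.5)*8-.5; cv2.polylines(im,[q.round().astype(int)],True,col,1)
L(np.c_[-.011+.021*np.cos(a),-.029+.021*np.sin(a),0*a+.07],(255,0,255))
for y in (0,-.058): L([[-.022,y,.04],[-.017,y-.005,.04],[.01,y-.005,.04],[.01,y+.005,.04],[-.017,y+.005,.04]],(0,255,0))
cv2.imwrite("pics/w8o.png",im)
E
```

```text
-0.011324681087268848 -0.028543016122388663
-0.03179416731863283 -0.028547649927361675
0.007807795150494003 -0.02853868498468768
```

View pics/w8o.png

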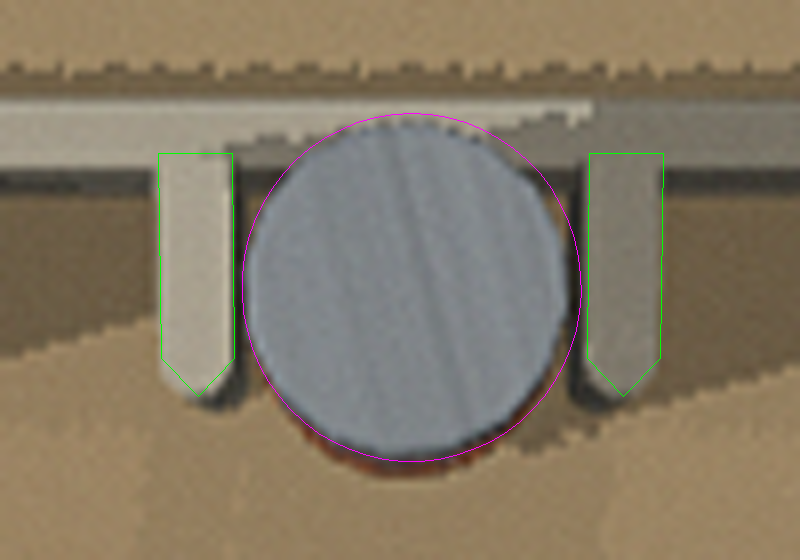

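View pics/top8.png

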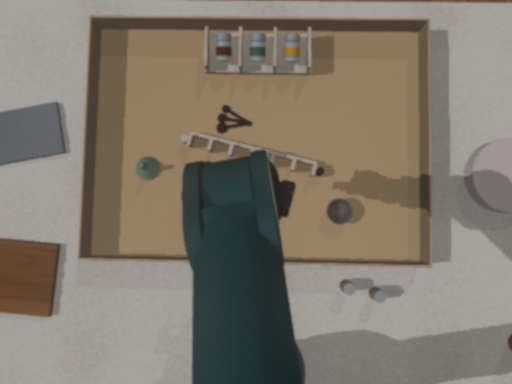

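The wrist view shows the lid centred in the gap at rack x ≈ -11 mm. In the top view the bowl (340,211), funnel (148,168) and spoons (233,119) have not moved. I'm handing the job in.

```bash
python3 - <<'E'
from station import *
job_done(); print(get_state()["clock"])
E
```

```text
the job is handed in; nothing more can be done
the job is handed in; nothing more can be done
```

The jar with the terracotta band is standing fully home in the third gap from the black peg, and I handed the job in at about 25 s on the robot's clock. No verdict was reported.

- **Counting:** the black peg is on the rack's -y side, so I started there. With the fingers closed I touched dividers 7, 6, 5 and 4 in that order, lifting about 7 mm between them. The tip stopped on each at z = 46.3 mm, against an expected 46 mm.
- **Pushing:** the fingers were set 24 mm apart and used only to push, low on the jar. The first push was diagonal and put the jar in front of the gap; the second went straight in until the force stop tripped. A second gentle nudge stopped at the same place, with the tool at rack x = -36.0 mm against an expected -36.2 mm.
- **Last checks:** with the robot clear, the lid centre measured rack (-11.3, -28.5) mm, against a target of (-11, -29). The jar is upright between dividers 5 and 4. The bowl, funnel and spoons have not moved.
- **Disagreements:** my first rack estimates from the top and scene cameras differed by about 4 mm and 0.01 rad. The close wrist view settled it, with a fit error under 0.2 pixel. The first divider touch read a brief 11 N, the other three about 5 N.

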